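Pack a wall-lamp kit in layers: arm, strap, cover plate

ROBOT

A 7-joint arm with a two-finger parallel gripper is mounted at the origin on the work surface. World frame = base frame: x ahead of the robot, y to its left, z up, the work surface at z = 0. Lengths are in mm, angles in rad, forces in N, time in s.
With the tool pointing down it reaches from about 350 to 900 mm from the base axis. Payload 8.1 kg.
Tool frame: the origin (TCP) lies on the mounting face of the last link; the fingertips stand arm.finger_overhang ahead of it and the grasp point (between the pads) lies 159 mm ahead of it (arm.finger_overhang is the distance from the TCP to the fingertips, in mm); z points along the fingers, y is the line along which they close (so a half turn about z gives the same grasp; the last joint's range is limited). The gripper opens to 92 mm and grips with 3 to 60 N. Pads are 19 mm wide; open, the fingers measure 130 mm over their backs; the gripper's body (75 mm by 190 mm) begins 47 mm behind the grasp point.
Start: joints at [1.183, 0.434, 0.025, 1.573, -0.012, 1.134, -0.075], TCP at [175.579, -599.837, 404.742] pointing down, gripper open.
Joint ranges: [-2.62, 2.62], [-0.44, 2.09], [-1.27, 1.32], [0.08, 2.57], [-1.32, 4.46], [0.12, 2], [-2.74, 2.74]. Speed limits (rad/s): [2.22, 2.22, 3.01, 3.01, 3.14, 3.14, 3.14].

INTERFACE

Orientations are given as [roll, pitch, yaw] about the fixed x, y, z axes, in that order (R = Rz(yaw) Ry(pitch) Rx(roll)).
In Python, from workcell import arm gives the robot as it stands. The module is installed in compiled form; this text tells all that it offers.
- The arm moves only by the tool arm_command, never from a script. Its argument "moves" is one flat list of numbers, 5 for each row, row after row: the shift along the tool's x, y, z in cm, then the turn about the tool's z in rad, then the finger opening in cm, from 0 to 9.18. In form: [dx, dy, dz, roll, fingers, dx, dy, dz, roll, fingers, ...]. A call has 1 to 20 rows; each row shifts and turns the commanded pose from where the row before left it, along the tool's axes as they then stand; what a row does not reach is not made up. A row lasts 1/8 s, in which the tool goes at most 62.5 mm and 10.7 degrees, less where a joint would pass 70% of its speed; a pose out of reach is approached as far as the arm can. A call with a gripper value outside its range is refused whole. The fingers move at their own pace and stop on an object; "grip_force" is the grip in N (left out, the last holds). Time passes only in rows, so rows that do not move let the fingers close. It gives the time, the measured TCP pose, the force, the opening and the grip force at its end, in the units of the state.
- arm.sense(): the state, without advancing time (a new reading comes with each control period).
- arm.camera(name): name is "scene" or "top"; returns a dict with "image" (384x512x3 uint8, red, green, blue), "depth" (384x512 float32, mm along the optical axis (not along the pixel's ray), 0 where there is no reading), "mtx" (3x3 intrinsics, pixels), "distortion" ([k1, k2, p1, p2, k3] as OpenCV has them; the pictures are not rectified), "eye" and "orientation" of the camera in the world. Camera axes: x right, y up, looking along -z (the intrinsics and any distortion apply to the point x, -y, -z); pixel columns grow to the right and rows downward; lengths in mm; the calibration is good to about 2 mm. A picture is of the moment at which its call begins.
- arm.finish_job(): hands the job in; it is judged then, once.
The state is a dict: "time": time; "joint_positions": joint angles; "dq": joint speeds; "tau": joint torques, N m; "tcp_pos": TCP position; "ee_rot": TCP orientation; "wrist_force": force on the tool from outside, world axes, zero at the start; "torque": the same for the moment, N m; "gripper_width": finger opening in mm; "gripper_force": force on a finger pad.
Only numpy, scipy, OpenCV 4.12 (cv2) and the standard library are available. Lean on these libraries where they do the work, as an engineer would, in place of code of your own. Each camera call takes 0.05 s, during which the arm holds its last target. There are 200 camera calls.

TASK

Pack the wall-lamp kit into the blue-lined case in its three layers: the copper lamp arm down in the lengthwise groove, the black strap across it on its two ledges, and last the bronze cover plate (the one with the brass stub) flat over both in its recess, stub up and its long side along the case. The plate stands on edge in the red rack and must never be tilted when over the case, so lay it flat on the bench first and then take it by its stub. Set each part gently, fully home, and let go, and leave the other things on the bench where they are.

Things in the scene. Friction and masses are not known exactly. Their poses are not given: they have to be found in the camera images.
- case: Kit case, open on top, fixed; grey walls, blue insert. Outer 220 (x, long) x 134 (y) x 54 mm high, walls 5, floor 5; origin at the centre of its underside on the bench; place and yaw vary. The middle bay |x| < 55 is open down to the floor but for the strap ledges. Packed, the arm's, strap's and plate's origins lie 5, 29 and 43 mm above the case origin, centred on it.
- groove (a point): Point on the case floor at its centre, 5 mm above the bench, axes as the case. The lamp arm's groove runs along x here, 34 wide between the blue insert blocks (|x| 55-105, |y| 17-62), open above, 210 long between the end walls.
- ledges (a point): Point at the case's centre, level with the tops of the two strap ledges (29 mm above the bench), axes as the case. Ledges at |y| 46-62, |x| < 21.5, each with two lugs at |x| 16.5-21.5 that rise 12 mm above it: the strap lies along y, between lugs 33 apart and side walls 124 apart.
- recess (a point): Point at the case's centre, level with the plate's seat (43 mm above the bench), axes as the case. The plate rests on the blue blocks at |x| 55-74; beyond |x| 74 they rise 11 mm more as end stops. Recess 148 (x) x 124 (y).
- lamp_arm: Copper lamp arm: square tube 16 x 16 x 190 long along its x, with two clear glass cubes (26 mm, sides parallel to the tube) on it centred at x = +-72; it rests on the cubes. Origin at its middle, level with the undersides of the cubes; tube axis 13 mm above the origin. The two ends are alike. About 0.16 kg (varies). Starts lying on the bench.
- strap: Black mounting strap, flat bar 116 (x) x 24 (y) x 12 (z) mm, solid, four steel dots on its top; origin at the centre of its underside. About 0.12 kg (varies). Starts lying flat on the bench, in one of three places, any yaw.
- plate: Bronze plate 140 (x) x 116 (y) x 9 (z) mm; a brass stub 22 x 22, sides along x and y, rises 32 from the middle of its +z face (top 41 above the origin); origin at the centre of the other face. About 0.28 kg (varies). Starts on its 140 mm edge in a rack slot, y axis up, lower edge 8 and top edge 124 above the bench, stub along the rack's +x, roughly away from the robot.
- rack: Red plate rack with dark posts, fixed to the bench; base 170 (x) x 160 (y) x 8 mm high, origin at the centre of its underside; place and yaw vary. Two slots, at x = +40 and -40, each 14 mm wide between pairs of posts at y = +-62 (14 mm wide along y) that stand up to height 63; between the posts the plates are free. Lift a plate straight up, 60 mm or more, to clear the posts.
- blank: Bystander: plain aluminium plate 140 x 116 x 9 mm without stub, in the rack's other slot, same axes as the plate. Leave it.
- tube: Bystander: upright brass tube, 32 dia x 60 high, loose, origin under its centre. Leave it.
- disc: Bystander: round bronze disc 90 dia x 10 with a brass nipple 16 dia up to height 40, loose, origin under its centre. Leave it.
- snips: Bystander: yellow-handled snips lying flat, about 135 long along x, 62 wide, 12 high, origin near the middle, loose. Leave it.
Things that resemble listed ones, but are neither listed nor needed, are in the scene too. Of the things that look like the lamp_arm, the larger one is meant.

How it is judged (in metres and radians):
On the way, in this order (a step that is already met when the one before it is completed fails the run):
1. the lamp arm lies home in the groove (z of lamp_arm in the frame of case between 0.002 and 0.008 m and horizontal distance between lamp_arm and case below 0.016 m and angle between the x axis of lamp_arm and the x axis of case, either way round below 0.12 rad and linear speed of lamp_arm below 0.02 m/s), for 0.2 s.
2. the strap lies home on its ledges across the arm (z of strap in the frame of case between 0.026 and 0.032 m and horizontal distance between strap and case below 0.01 m and angle between the x axis of strap and the y axis of case, either way round below 0.12 rad and linear speed of strap below 0.02 m/s), for 0.2 s.
At the end, for the whole second after the job is handed in: At rest in the case: lamp arm, strap and plate each within 3 mm of the packed height and aligned within 0.12 rad (arm and plate lengthwise, strap crosswise, any end first), centred within 16 mm (arm) or 10 mm (strap, plate); the plate level within 0.05 rad with its stub up (all of step 1 and all of step 2 and z of plate in the frame of case between 0.04 and 0.046 m and horizontal distance between plate and case below 0.01 m and angle between the x axis of plate and the x axis of case, either way round below 0.12 rad and linear speed of plate below 0.02 m/s and angle between plate's own z axis and vertical below 0.05 rad); the robot touches nothing.
It fails at once if the cover plate is over the case (centre within 100 mm of the case's centre) while tilted more than 0.4 rad (horizontal distance between plate and case below 0.1 m and angle between plate's own z axis and vertical above 0.4 rad).
It fails at once if a part is dropped or thrown into the case (faster than 0.7 m/s in it) ((horizontal distance between lamp_arm and case below 0.06 m and height (world z) of lamp_arm below 0.1 m and linear speed of lamp_arm above 0.7 m/s) or (horizontal distance between strap and case below 0.06 m and height (world z) of strap below 0.1 m and linear speed of strap above 0.7 m/s) or (horizontal distance between plate and case below 0.06 m and height (world z) of plate below 0.1 m and linear speed of plate above 0.7 m/s)).
It fails at once if a bystander (blank plate, tube, disc, snips) is moved more than 30 mm (distance of any of blank, tube, disc, snips from where it was at the start of the episode above 0.03 m).
It also fails if it takes over 72 s, if anything falls off the work surface, if the arm or the gripper's body presses on something with over 40 N, if the wrist force passes 120 N, or if a joint passes its speed limit or range.

## Working session

There is one attempt and no reset: what is moved stays moved. The work goes in short steps, Python scripts to look and compute and a tool call to move; the robot and the scene stay as the last step left them, time stands still between calls to the robot, and variables do not carry over. Pictures are saved under pics/ and viewed, at most 10 in all, crops included, and the job is handed in when it is done.

Besides the shell and the picture viewer there is one more tool, called after ">>>" in YAML: its name, and indented under it one key for each argument. arm_command: Moves the arm, as the interface text tells. Its arguments: {"type":"object","properties":{"moves":{"type":"array"},"grip_force":{"type":"number"}},"required":["moves"]}

```bash
mkdir -p pics; cat > h.py <<'E'
import numpy as np, cv2, pickle
from workcell import arm
from scipy.spatial.transform import Rotation as R
def snap(n,f=None):
    c=arm.camera(n)
    if f: cv2.imwrite('pics/'+f,c['image'][:,:,::-1])
    return c
def rot(c):
    o=np.array(c['orientation'],float)
    return o if o.shape==(3,3) else R.from_euler('xyz',o).as_matrix()
def rays(c,px):
    px=np.array(px,float).reshape(-1,1,2)
    u=cv2.undistortPoints(px,np.array(c['mtx']),np.array(c['distortion'])).reshape(-1,2)
    d=np.c_[u[:,0],-u[:,1],-np.ones(len(u))]
    return np.array(c['eye']),d@rot(c).T
def onz(c,px,z):
    e,d=rays(c,px); return e+d*((z-e[2])/d[:,2])[:,None]
def cloud(c):
    h,w=c['depth'].shape
    g=np.stack(np.meshgrid(np.arange(w),np.arange(h)),-1).reshape(-1,2)
    e,d=rays(c,g); D=c['depth'].reshape(-1)
    return (e+d*D[:,None]).reshape(h,w,3)
E
python3 - <<'E'
from h import *
for n in('top','scene'):
    c=snap(n,n+'0.png'); pickle.dump(c,open(n+'.pkl','wb')); print(n,c['eye'],c['orientation'],c['mtx'],c['distortion'])
s=arm.sense(); print(s,arm.finger_overhang)
E
```

```text
top [ 264.23509447   14.6870469  1174.81874482] [ 2.04011903e-01 -6.28016205e-05 -1.44300061e+00] [[432.91228152   0.         255.83344613]
 [  0.         432.91228152 197.00605736]
 [  0.           0.           1.        ]] [-0.11010226  0.          0.          0.          0.        ]
scene [1320.12861963  151.73692412  677.62399617] [ 0.92747594 -0.00790368  1.71276302] [[390.69012041   0.         259.64207133]
 [  0.         390.69012041 196.8946695 ]
 [  0.           0.           1.        ]] [-0.09298841  0.          0.          0.          0.        ]
{'time': 0.1, 'joint_positions': array([ 1.18338859,  0.43514624,  0.02493025,  1.57397862, -0.01157359,
        1.13401175, -0.07511021]), 'dq': array([-9.29463597e-04, -7.07114207e-04, -4.92602304e-05, -1.13585543e-03,
        1.32607384e-03, -1.41856890e-04, -1.49816882e-03]), 'tau': array([ 2.57858075e-03, -6.69132185e+01,  9.87864174e-01, -3.15148652e+01,
       -6.05456228e-02,  3.73855163e-02,  5.73000284e-05]), 'tcp_pos': array([ 175.53968117, -599.63175573,  404.03780665]), 'ee_rot': array([-3.14019941e+00,  1.33083252e-04,  2.84779001e-01]), 'wrist_force': array([-0.37006671, -0.55341992, -0.45857842]), 'torque': array([-0.0325425 ,  0.00252838, -0.02742598]), 'gripper_force': 0.0, 'gripper_width': 91.82130215573288} 178.0
```

View pics/top0.png

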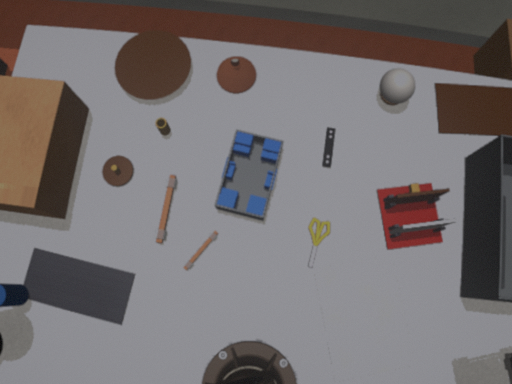

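View pics/scene0.png

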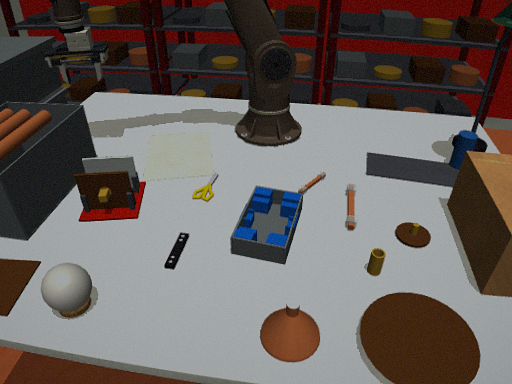

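The top view shows the case at about (250,175), the larger lamp arm at (166,208), the strap at (329,147) and the rack at (410,216). The bronze plate is the upper one in the rack, with its stub at (415,188). Next I measure them.

```bash
cat > m.py <<'E'
from h import *
def blob(c,mask,roi):
    x0,x1,y0,y1=roi; m=np.zeros(mask.shape,np.uint8); m[y0:y1,x0:x1]=mask[y0:y1,x0:x1]
    return m
def rect(P):
    (cx,cy),(w,h),a=cv2.minAreaRect(P[:,:2].astype(np.float32))
    a=np.radians(a)
    if w<h: w,h=h,w; a+=np.pi/2
    a=(a+np.pi/2)%np.pi-np.pi/2
    return np.round([cx,cy,w,h],1),round(a,3)
E
python3 - <<'E'
from m import *
c=pickle.load(open('top.pkl','rb')); im=c['image'].astype(int); X=cloud(c)
r,g,b=im[...,0],im[...,1],im[...,2]
hsv=cv2.cvtColor(c['image'],cv2.COLOR_RGB2HSV)
def pts(m): 
    v,u=np.nonzero(m); return np.c_[u,v]
# case by height
roi=(205,300,120,230)
m=blob(c,(X[...,2]>49)&(X[...,2]<60),roi); P=X[m>0]; print('case cloud z50-60',len(P),rect(P),P[:,2].mean())
m=blob(c,(b>r+60),roi); p=pts(m); print('blue',rect(onz(c,p,43+5)))
# arm
roi=(145,190,165,255)
m=blob(c,(r>b+40),roi); p=pts(m); print('arm tube',len(p),rect(onz(c,p,21)), X[m>0][:,2].max(), np.median(X[m>0][:,2]))
m=blob(c,(X[...,2]>8),roi); print('arm cloud',rect(X[m>0]))
roi=(315,345,120,175)
m=blob(c,(im.sum(2)<150),roi); m=cv2.morphologyEx(m,cv2.MORPH_CLOSE,np.ones((5,5),np.uint8)); p=pts(m); print('strap',rect(onz(c,p,12)),np.median(X[m>0][:,2]))
roi=(370,445,175,255)
m=blob(c,(r>110)&(g<50)&(b<50),roi); p=pts(m); print('rack',rect(onz(c,p,8)),np.median(X[m>0][:,2]))
m=blob(c,(X[...,2]>95)&(X[...,2]<135),(370,470,170,260)); P=X[m>0]; print('plates',len(P)); 
br=m>0; bron=br&(r>b+25); alu=br&(abs(r-b)<25)
for k in(bron,alu): print(rect(X[k]),k.sum(),X[k][:,2].max())
m=blob(c,(r>130)&(g>100)&(b<90),(370,445,175,215)); P=X[m>0]; print('stub',P.mean(0),np.ptp(P,axis=0))
s=pickle.load(open('scene.pkl','rb')); Y=cloud(s); a=s['image'].astype(int)
m=blob(s,(a[...,0]>110)&(a[...,1]>80)&(a[...,2]<70),(90,118,180,215)); P=Y[m>0]; print('stub scene',P.mean(0),np.ptp(P,axis=0))
m=blob(s,(Y[...,2]>30)&(Y[...,2]<130)&(a[...,0]>a[...,2]+25)&(a[...,0]<100),(75,145,165,215)); P=Y[m>0]; print('plate scene',len(P),rect(P),P[:,2].min(),P[:,2].max())
m=blob(s,(a[...,0]>130)&(a[...,0]>a[...,2]+40),(340,360,180,232)); print('arm scene',rect(onz(s,pts(m),21)))
E
python3 -c "
import cv2,pickle
import numpy as np
a=cv2.imread('pics/top0.png');b=cv2.imread('pics/scene0.png')
k=lambda i,x,y,w,h:cv2.resize(i[y:y+h,x:x+w],(400,400),interpolation=cv2.INTER_CUBIC)
cv2.imwrite('pics/z.png',np.hstack([k(a,365,165,90,90),k(b,65,140,90,90)]))"
```

```text
case cloud z50-60 1241 (array([558.3,  71.6, 222. , 139. ]), np.float64(-0.139)) 53.33022123239874
blue (array([561. ,  70.9, 208.8, 122. ]), np.float64(-0.125))
arm tube 255 (array([439.4, 285.1, 187.4,  14.6]), np.float64(-0.039)) 28.118243665783893 20.786826052304605
arm cloud (array([351.6, 199.9, 383.1, 144.7]), np.float64(0.769))
strap (array([ 672. , -139.9,  107. ,   16.9]), np.float64(-0.011)) 11.487753778255865
rack (array([ 506.2, -382.2,  162. ,  154.1]), np.float64(0.25)) 7.8712998483556476
plates 527
(array([ 510.6, -381.7,  133.8,   78.6]), np.float64(-1.318)) 111 128.04404949501418
(array([ 506.8, -385. ,  141.4,   88. ]), np.float64(-1.328)) 408 131.29567139678602
stub [ 563.05843073 -361.37452635  101.29076808] [ 314.77758703  395.19835751 1103.4296549 ]
stub scene [ 567.00339466 -368.90790751   76.26193558] [34.79910888 24.73849893  6.55819651]
plate scene 920 (array([ 525.2, -366.5,  123.3,  117.9]), np.float64(1.312)) 30.173227556658617 125.33306636796999
arm scene (array([442.6, 287.9, 186.3,  13.3]), np.float64(-0.039))
```

View pics/z.png

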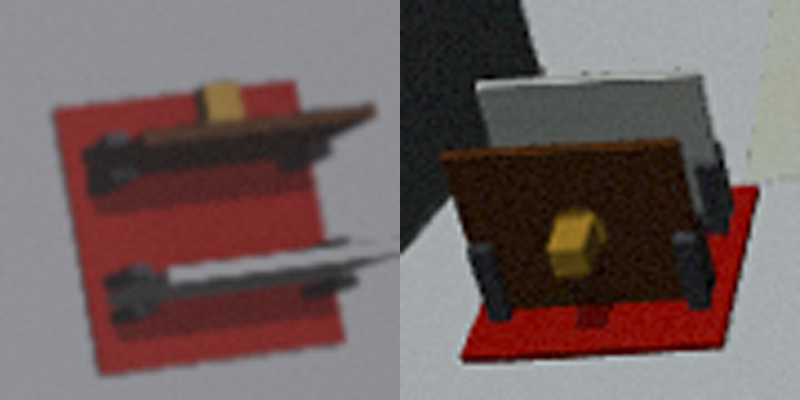

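The crops confirm that the stub faces +x of the rack and the blank is in the rear slot. One refinement of the case from both views, then I move.

```bash
cat > go.py <<'E'
from h import *
def go(x,y,tip,yaw,frm=None):
    """deltas (cm, rad) from the measured pose: turn first, then shift in turned tool axes"""
    s=arm.sense(); p=np.array(s['tcp_pos']); yw=s['ee_rot'][2]
    if frm is not None: p=np.array([frm[0],frm[1],frm[2]+178.]); yw=frm[3]
    t=np.array([x,y,tip+178.])-p; dyaw=yaw-yw; dyaw=(dyaw+np.pi)%(2*np.pi)-np.pi
    Rm=R.from_euler('xyz',[np.pi,0,yaw]).as_matrix(); d=Rm.T@t
    print('turn %.3f  shift cm %s'%(-dyaw,np.round(d/10,2)),'| tcp',np.round(s['tcp_pos'],1),'yaw %.3f'%s['ee_rot'][2],'t %.1f'%s['time'],'w %.1f'%s['gripper_width'],'j7 %.2f'%s['joint_positions'][6])
E
python3 - <<'E'
from m import *
from go import go
for n,roi in(('top',(205,300,120,230)),('scene',(225,310,180,265))):
    c=pickle.load(open(n+'.pkl','rb')); a=c['image'].astype(int); X=cloud(c)
    bl=blob(c,(a[...,2]>a[...,0]+50),roi)
    m=(bl>0)&(X[...,2]>50)&(X[...,2]<60); print(n,'stops',m.sum(),rect(X[m]))
    v,u=np.nonzero(m); print(' ray54',rect(onz(c,np.c_[u,v],54)))
    m=blob(c,(abs(X[...,2]-54)<4),roi)>0; v,u=np.nonzero(m); print(' rim ray54',rect(onz(c,np.c_[u,v],54)))
    if n=='top':
        m=blob(c,(a[...,0]>150)&(a[...,2]<90),(300,335,215,250)); print('snips handles',X[m>0].mean(0))
go(441,286.5,100,-0.039)
go(441,286.5,4,-0.039)
go(560,71,100,-0.13,(441,286.5,100,-0.039))
E
```

```text
top stops 691 (array([559.8,  70.6, 209.3, 123.1]), np.float64(-0.127))
 ray54 (array([559.4,  70.6, 209.3, 122.8]), np.float64(-0.126))
 rim ray54 (array([557.6,  71.4, 220.4, 138.6]), np.float64(-0.13))
snips handles [nan nan nan]
scene stops 668 (array([560.5,  72.9, 213.7, 136.9]), np.float64(-0.128))
 ray54 (array([560.5,  73.5, 212. , 136.9]), np.float64(-0.128))
 rim ray54 (array([562.1,  72.7, 224.4, 138.1]), np.float64(-0.129))
turn 0.324  shift cm [ 23.07 -89.58  12.6 ] | tcp [ 175.5 -599.6  404. ] yaw 0.285 t 0.1 w 91.8 j7 -0.08
turn 0.324  shift cm [ 23.07 -89.58  22.2 ] | tcp [ 175.5 -599.6  404. ] yaw 0.285 t 0.1 w 91.8 j7 -0.08
turn 0.091  shift cm [14.59 19.83  0.  ] | tcp [ 175.5 -599.6  404. ] yaw 0.285 t 0.1 w 91.8 j7 -0.08<stdin>:10: RuntimeWarning: Mean of empty slice.
  ret = um.true_divide(
```

>>> arm_command:
  moves: [0,0,0,0.16,9.1,0,0,0,0.16,9.1,4,-3,0,0,9.1,4,-4,0,0,9.1,4,-5,0,0,9.1,4,-5,0,0,9.1,4,-5,0,0,9.1,4,-5,0,0,9.1,3,-5,0,0,9.1,0,-5,0,0,9.1,0,-5,0,0,9.1,0,-5,0,0,9.1,0,-5,0,0,9.1,0,-5,0,0,9.1,0,-5,0,0,9.1,0,-5,1,0,9.1,-1,-5,2,0,9.1,-1,-5,2,0,9.1,-1,-5,2,0,6,-1,-5,2,0,6]

```text
time: 2.6
tcp_pos: [431.7, 258.2, 313.9]
ee_rot: [3.141, 0.0, -0.036]
wrist_force: [2.0, 0.1, -1.1]
gripper_width: 75.4
gripper_force: 0.0
```

```bash
python3 -c "
from go import go
go(441,286.5,4,-0.039)"
```

```text
turn 0.003  shift cm [ 0.82 -2.86 13.19] | tcp [431.7 258.2 313.9] yaw -0.036 t 2.6 w 75.4 j7 -2.42
```

>>> arm_command:
  moves: [0.4,-1.3,2,0,5,0.2,-1.3,3,0,5,0,0,3,0,5,0,0,0,0,5,0,0,0,0,5]

```text
time: 3.22
tcp_pos: [439.3, 282.7, 235.5]
ee_rot: [-3.141, -0.0, -0.035]
wrist_force: [0.6, -0.0, -0.9]
gripper_width: 50.1
gripper_force: 0.0
```

```bash
python3 -c "
from go import *
snap('top','a1.png');go(441,286.5,4,-0.039)"
```

```text
turn 0.003  shift cm [ 0.14 -0.38  5.38] | tcp [439.4 282.8 235.8] yaw -0.036 t 3.3 w 49.9 j7 -2.51
```

Tips at 58 mm; descend, grip and lift.

>>> arm_command:
  moves: [0.1,-0.4,1.5,0,5,0,0,1.5,0,5,0,0,1.5,0,5,0,0,0.8,0,5,0,0,0,0,5,0,0,0,0,1,0,0,0,0,1,0,0,0,0,1,0,0,0,0,1,0,0,0,0,1]
  grip_force: 25

```text
time: 4.53
tcp_pos: [440.3, 286.6, 181.9]
ee_rot: [-3.141, -0.0, -0.035]
wrist_force: [-0.7, 1.0, 3.7]
gripper_width: 15.8
gripper_force: 25.0
```

>>> arm_command:
  moves: [0,0,-1,0,1,0,0,-2,0,1,0,0,-3,0,1,0,0,-3,0.09,1,0,0,-2,0,1,0,0,0,0,1,0,0,0,0,1]

```text
time: 5.4
tcp_pos: [439.9, 286.3, 291.1]
ee_rot: [3.141, 0.001, -0.125]
wrist_force: [0.2, 1.0, -1.6]
gripper_width: 15.8
gripper_force: 25.0
```

```bash
python3 -c "
from m import *
from go import go
c=snap('top','a2.png');a=c['image'].astype(int)
go(560,71,114,-0.128)
m=blob(c,(a[...,0]>a[...,2]+40),(130,205,150,270));v,u=np.nonzero(m);P=onz(c,np.c_[u,v],125);print(rect(P))
"
```

```text
turn 0.003  shift cm [14.66 19.81 -0.12] | tcp [439.9 286.2 290.8] yaw -0.125 t 5.5 w 16.1 j7 -2.55
(array([515.5, 271.3,  36.5,  12.7]), np.float64(0.173))
```

View pics/a2.png

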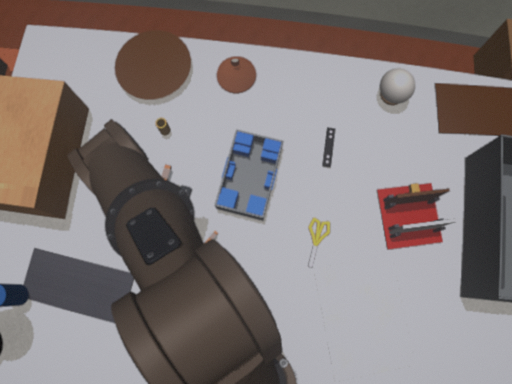

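The arm is held, with its far end visible at (166,172). Moving over the groove.

>>> arm_command:
  moves: [1.5,2,0,0,1,3,4,0,0,1,3,4,0,0,1,3,4,0,0,1,2.5,3.5,0,0,1,1.5,2,0,0,1,0.2,0.3,0,0,1,0,0,0,0,1,0,0,0,0,1]

```text
time: 6.58
tcp_pos: [560.7, 73.3, 291.5]
ee_rot: [-3.141, 0.001, -0.123]
wrist_force: [0.8, 0.4, -0.6]
gripper_width: 15.9
gripper_force: 25.0
```

```bash
python3 -c "
from m import *
from go import go
go(560,71,10,-0.128)
c=snap('scene','a3.png');i=cv2.imread('pics/a3.png')[110:290,190:430];cv2.imwrite('pics/a3c.png',cv2.resize(i,(720,540)))
"
```

```text
turn 0.005  shift cm [-0.04  0.24 10.35] | tcp [560.7  73.3 291.5] yaw -0.123 t 6.6 w 15.9 j7 -2.08
```

View pics/a3c.png

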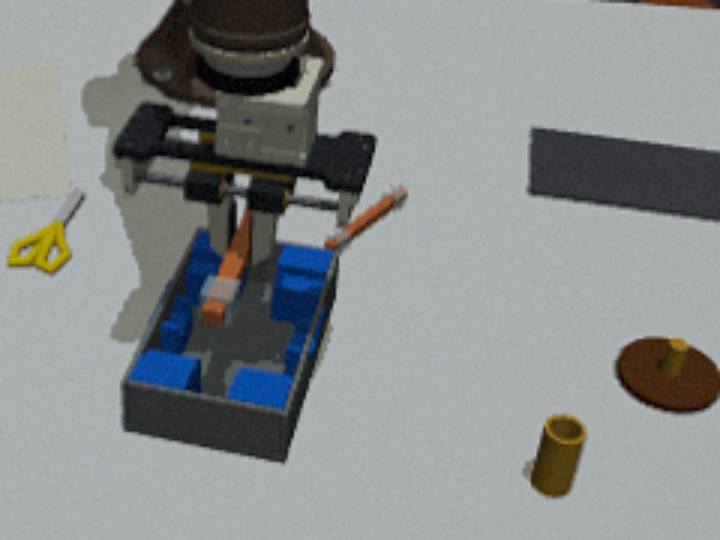

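The arm hangs level and parallel to the groove. Descending.

>>> arm_command:
  moves: [0,0.2,2,0,1,0,0,2.5,0,1,0,0,2,0,1,0,0,1.5,0,1,0,0,1,0,1,0,0,0.6,0,1,0,0,0.4,0,1,0,0,0.3,0,1,0,0,0,0,1,0,0,0,0,1]

```text
time: 7.88
tcp_pos: [561.1, 69.8, 189.0]
ee_rot: [-3.142, -0.0, -0.125]
wrist_force: [-0.5, -0.5, -0.1]
gripper_width: 15.6
gripper_force: 25.0
```

>>> arm_command:
  moves: [0,0,0.15,0,1,0,0,0.1,0,1,0,0,0,0,1,0,0,0,0,3.4,0,0,0,0,3.4,0,0,0,0,3.4,0,0,-1,0,3.4,0,0,-2,0,3.4,0,0,-4,0,3.4,0,0,-3,0,5,0,0,0,0,5]

```text
time: 9.25
tcp_pos: [561.9, 70.1, 289.2]
ee_rot: [-3.14, -0.005, -0.125]
wrist_force: [-0.3, 1.4, -0.3]
gripper_width: 48.0
gripper_force: 0.0
```

```bash
python3 -c "
from m import *
from go import go
go(672,-140,100,-0.011)
c=snap('scene');a=c['image'].astype(int);X=cloud(c)
m=blob(c,(a[...,0]>a[...,2]+50)&(X[...,2]<35),(235,310,185,265));print(len(X[m>0]),rect(X[m>0]),X[m>0][:,2].max())
c=pickle.load(open('scene.pkl','rb'));a=c['image'].astype(int)
m=blob(c,a.sum(2)<110,(160,195,228,272));m=cv2.morphologyEx(m,cv2.MORPH_CLOSE,np.ones((5,5),np.uint8));v,u=np.nonzero(m);print('strap',rect(onz(c,np.c_[u,v],10)))
"
```

```text
turn -0.114  shift cm [11.24 20.89  1.12] | tcp [561.9  70.1 289.2] yaw -0.125 t 9.2 w 48.0 j7 -2.08
207 (array([486.8, 100. , 282.6,  42. ]), np.float64(-0.355)) 32.386546671077554
strap (array([ 679.2, -136.6,  118.6,   23.2]), np.float64(-0.035))
```

>>> arm_command:
  moves: [1,2,0,-0.1,5,2,4,0,0,5,2,4,0,0,5,2,4,0,0,5,2,4,0,0,5,1.5,2,0,0,5,0.5,1,0,0,5,0,0,0,0,5,0,0,0,0,5]

```text
time: 10.42
tcp_pos: [663.2, -142.1, 286.0]
ee_rot: [-3.141, 0.001, -0.023]
wrist_force: [0.0, -0.5, -0.0]
gripper_width: 49.6
gripper_force: 0.0
```

```bash
python3 -c "
from m import *
from go import go
for n,roi in(('top',(315,345,118,178)),('scene',(160,195,226,274))):
  c=pickle.load(open(n+'.pkl','rb'));a=c['image'].astype(int);bg=np.median(a[roi[2]:roi[3],roi[0]:roi[1]].sum(2))
  for th in(.45,.6):
    m=blob(c,a.sum(2)<th*bg,roi);m=cv2.morphologyEx(m,cv2.MORPH_CLOSE,np.ones((5,5),np.uint8));v,u=np.nonzero(m);print(n,th,rect(onz(c,np.c_[u,v],12 if n=='top' else 9)))
  # dots
  m=blob(c,(a.sum(2)>250)&(cv2.erode(cv2.morphologyEx(blob(c,a.sum(2)<.5*bg,roi),cv2.MORPH_CLOSE,np.ones((7,7),np.uint8)),np.ones((3,3),np.uint8))>0),roi);v,u=np.nonzero(m);print('dots',len(u),rect(onz(c,np.c_[u,v],12)))
c=snap('scene','s1.png')
a=c['image'].astype(int)
go(675,-138.5,3,-0.03)
i=c['image'][:,:,::-1];i=np.hstack([cv2.resize(i[180:270,225:315],(400,400)),cv2.resize(i[160:280,120:240],(400,400))]);cv2.imwrite('pics/s1.png',i)
"
```

```text
top 0.45 (array([ 672. , -139.6,  112.8,   19.9]), np.float64(-0.027))
top 0.6 (array([ 672.5, -139.3,  115.5,   23.2]), np.float64(-0.019))
dots 35 (array([ 674.2, -140.2,   99.1,    8.7]), np.float64(-0.021))
scene 0.45 (array([ 677.8, -137. ,  120.9,   25.7]), np.float64(-0.034))
scene 0.6 (array([ 678. , -137.2,  124. ,   26.3]), np.float64(-0.024))
dots 28 (array([ 675.4, -139.5,   95.7,    7.5]), np.float64(-0.031))
turn 0.007  shift cm [ 1.16 -0.4  10.52] | tcp [ 663.3 -142.1  286.2] yaw -0.023 t 10.5 w 50.0 j7 -1.62
```

View pics/s1.png

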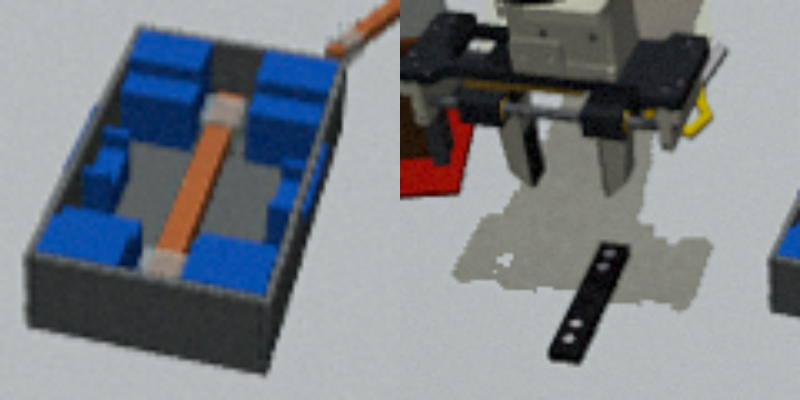

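The lamp arm is home in the groove. The strap centre comes out at (674,-139.5). Grasping it.

>>> arm_command:
  moves: [0.6,-0.3,1,0,5,0.5,0,2.5,0,5,0,0,3,0,5,0,0,2,0,5,0,0,1.2,0,5,0,0,0.7,0,5,0,0,0,0,5,0,0,0,0,5]

```text
time: 11.48
tcp_pos: [675.1, -141.1, 183.1]
ee_rot: [3.141, -0.001, -0.025]
wrist_force: [0.2, -0.1, -0.4]
gripper_width: 49.6
gripper_force: 0.0
```

>>> arm_command:
  moves: [0,0,0,0,1.8,0,0,0,0,1.8,0,0,0,0,1.8,0,0,0,0,1.8]

```text
time: 11.98
tcp_pos: [674.8, -141.0, 182.4]
ee_rot: [3.142, -0.0, -0.025]
wrist_force: [0.5, -0.3, 0.8]
gripper_width: 23.6
gripper_force: 25.0
```

>>> arm_command:
  moves: [0,0,-1,0,1.8,0,0,-2,0,1.8,0,0,-3,-0.1,1.8,0,0,-3,-0.15,1.8,0,0,-1,-0.15,1.8,0,0,0,-0.15,1.8,0,0,0,-0.15,1.8,0,0,0,-0.15,1.8,0,0,0,-0.15,1.8,0,0,0,-0.15,1.8,0,0,0,-0.15,1.8,0,0,0,-0.15,1.8,0,0,0,-0.02,1.8,0,0,0,0,1.8]

```text
time: 13.72
tcp_pos: [674.8, -141.2, 283.0]
ee_rot: [3.141, 0.0, 1.442]
wrist_force: [-0.5, 0.1, -1.5]
gripper_width: 23.8
gripper_force: 25.0
```

```bash
python3 -c "
from go import go
go(560,71,104,-0.128+1.5708)"
```

```text
turn -0.001  shift cm [ 19.58 -14.09   0.1 ] | tcp [ 674.8 -141.2  283. ] yaw 1.442 t 13.7 w 23.8 j7 -0.36
```

>>> arm_command:
  moves: [2,-1.5,0,0,1.8,3.5,-2.5,0,0,1.8,4,-3,0,0,1.8,4,-3,0,0,1.8,3.5,-2.5,0,0,1.8,2,-1.2,0,0,1.8,0.6,-0.4,0,0,1.8,0,0,0,0,1.8,0,0,0,0,1.8]

```text
time: 14.85
tcp_pos: [560.1, 69.7, 282.1]
ee_rot: [3.141, 0.001, 1.442]
wrist_force: [0.0, -0.0, -1.7]
gripper_width: 23.3
gripper_force: 25.0
```

```bash
python3 -c "
from m import *
from go import go
go(560,71,34,-0.128+1.5708)
c=snap('scene','b1.png');a=c['image'].astype(int);X=cloud(c)
m=blob(c,(a.sum(2)<130)&(X[...,2]>85)&(X[...,2]<116),(200,350,130,265));P=X[m>0];print(len(P),rect(P),np.percentile(P[:,2],[5,95]))
cv2.imwrite('pics/b1c.png',cv2.resize(c['image'][130:280,200:350,::-1],(600,600)))
"
```

```text
turn -0.001  shift cm [ 0.13 -0.02  7.01] | tcp [560.1  69.7 282.1] yaw 1.442 t 14.8 w 23.3 j7 -0.75
185 (array([562.6,  70.2, 114.2,  24.5]), np.float64(1.435)) [101.73292671 113.00741088]
```

View pics/b1c.png

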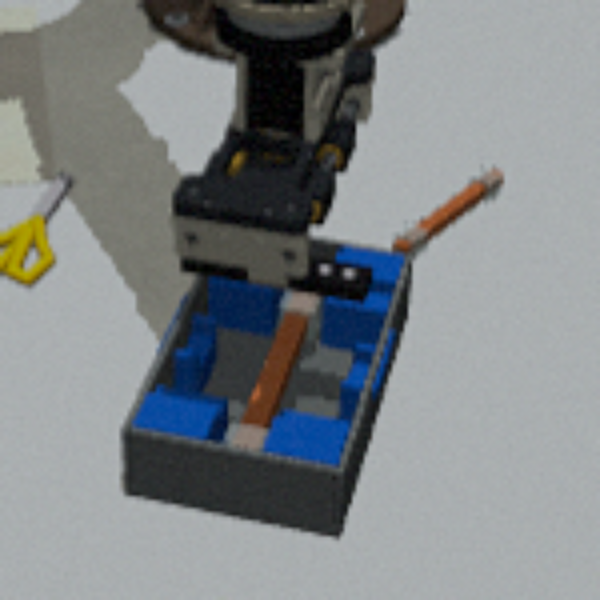

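The strap is centred and aligned. Descending to the ledges.

>>> arm_command:
  moves: [0.15,0,1.5,0,1.8,0,0,2,0,1.8,0,0,1.5,0,1.8,0,0,0.8,0,1.8,0,0,0.5,0,1.8,0,0,0.4,0,1.8,0,0,0.2,0,1.8,0,0,0,0,1.8,0,0,0,0,1.8]

```text
time: 16.02
tcp_pos: [559.7, 72.6, 213.5]
ee_rot: [3.141, -0.0, 1.445]
wrist_force: [0.2, 0.8, -1.1]
gripper_width: 23.7
gripper_force: 25.0
```

>>> arm_command:
  moves: [0,0,0.15,0,1.8,0,0,0.1,0,1.8,0,0,0,0,1.8,0,0,0,0,4,0,0,0,0,4,0,0,0,0,4,0,0,-0.5,0,4,0,0,-2,0,4,0,0,-4,0,4,0,0,-5,0,5,0,0,-5,0,5,0,0,-3,0,5,0,0,0,0,5]

```text
time: 17.65
tcp_pos: [559.9, 73.4, 409.7]
ee_rot: [3.136, -0.002, 1.445]
wrist_force: [-0.1, -0.4, -0.3]
gripper_width: 49.8
gripper_force: 0.0
```

```bash
python3 -c "
from m import *
from go import go
c=snap('scene');a=c['image'].astype(int);X=cloud(c)
m=blob(c,(a.sum(2)<90)&(X[...,2]>36)&(X[...,2]<46),(230,310,180,265));P=X[m>0];print('strap',len(P),rect(P),np.median(P[:,2]))
# rack geometry from start pictures: plate front face plane + stub
for n,roi in(('scene',(75,145,150,215)),):
  c=pickle.load(open(n+'.pkl','rb'));a=c['image'].astype(int);X=cloud(c)
  mm=blob(c,(X[...,2]>112)&(X[...,2]<122)&(a[...,0]>a[...,2]+20)&(X[...,0]<600),roi);P=X[mm>0];print('top band',len(P),rect(P))
  mm=blob(c,(X[...,2]>85)&(X[...,2]<122)&(a[...,0]>a[...,2]+20)&(X[...,0]<600),roi);P=X[mm>0];q=np.polyfit(P[:,1],P[:,0],1);print('face line yaw',np.arctan(-q[0]),'ends y',P[:,1].min(),P[:,1].max(),'x at y mid',np.polyval(q,P[:,1].mean()),P[:,1].mean())
  m=blob(c,(a[...,0]>110)&(a[...,0]<255)&(a[...,1]<50),(70,150,170,225));v,u=np.nonzero(m);print('rack',rect(onz(c,np.c_[u,v],8)))
c=pickle.load(open('top.pkl','rb'));a=c['image'].astype(int)
m=blob(c,(a[...,0]>110)&(a[...,1]>80)&(a[...,2]<80),(405,425,180,196));v,u=np.nonzero(m);print('stub top z77',len(u),rect(onz(c,np.c_[u,v],77)))
go(545,-372,170,1.82)
"
```

```text
strap 300 (array([558.3,  72.8, 208.4, 128.6]), np.float64(-0.106)) 40.28129852768626
top band 177 (array([ 547.5, -373.2,  136.7,   13. ]), np.float64(-1.315))
face line yaw 0.24563435864382277 ends y -439.0152381567818 -305.54269151797024 x at y mid 549.5306964135356 -372.47110576812787
rack (array([ 511.4, -380.5,  164.7,  156.4]), np.float64(0.246))
stub top z77 59 (array([ 568.6, -370.4,   21.4,   19. ]), np.float64(-1.44))
turn -0.375  shift cm [-42.76 -12.38   5.97] | tcp [559.5  72.9 407.7] yaw 1.445 t 17.7 w 50.4 j7 -0.65
```

>>> arm_command:
  moves: [0,0,0,-0.15,5,0,0,0,-0.15,5,0,0,0,-0.075,5,-2,-0.6,0,0,5,-4,-1.2,0,0,5,-5,-1.4,0,0,5,-5,-1.4,0,0,5,-5,-1.4,0,0,5,-5,-1.4,1,0,5,-5,-1.4,1,0,5,-5,-1.4,1,0,5,-4,-1.2,1,0,5,-2,-0.6,1,0,5,-0.8,-0.4,0,0,5,0,0,0,0,5,0,0,0,0,5]

```text
time: 19.7
tcp_pos: [545.6, -370.8, 356.5]
ee_rot: [3.141, -0.0, 1.822]
wrist_force: [-0.8, -0.4, 0.3]
gripper_width: 50.4
gripper_force: 0.0
```

```bash
python3 -c "
from m import *
from go import go
go(546,-373,98,1.818)
c=snap('scene');cv2.imwrite('pics/c1.png',np.hstack([cv2.resize(c['image'][185:265,225:305,::-1],(400,500)),cv2.resize(c['image'][90:240,50:170,::-1],(400,500))]))
"
```

```text
turn 0.004  shift cm [-0.23 -0.02  8.05] | tcp [ 545.6 -370.8  356.5] yaw 1.822 t 19.7 w 50.4 j7 0.41
```

View pics/c1.png

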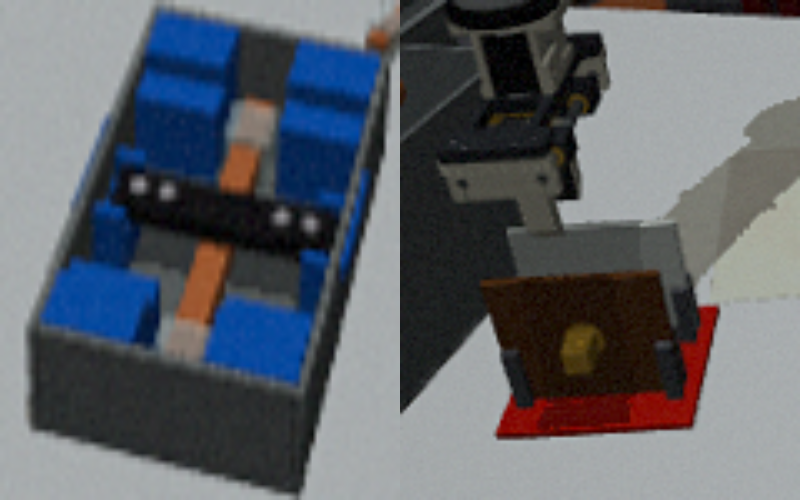

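The strap is home on its ledges. The gripper stands over the plate; descending to its top edge.

>>> arm_command:
  moves: [-0.2,0,1.5,0,5,0,0,2.5,0,5,0,0,2.5,0,5,0,0,1.5,0,5,0,0,0,0,5,0,0,0,0,0.3,0,0,0,0,0.3,0,0,0,0,0.3,0,0,0,0,0.3,0,0,0,0,0.3]
  grip_force: 40

```text
time: 21.0
tcp_pos: [545.4, -374.7, 275.9]
ee_rot: [3.142, 0.0, 1.82]
wrist_force: [-0.7, 0.8, 1.6]
gripper_width: 9.1
gripper_force: 40.0
```

>>> arm_command:
  moves: [0,0,-0.5,0,0.3,0,0,-1.5,0,0.3,0,0,-3,0,0.3,0,0,-3,0,0.3,0,0,-2,0,0.3,1,1.5,-1,0,0.3,3,3,0,0,0.3,3,4,0,0,0.3,3,4,0,0,0.3,3,3,0,0,0.3,3,3,1,0,0.3,1.5,1.5,2,0,0.3,0.4,0.5,2,0,0.3,0,0,2,0,0.3,0,0,0,0,0.3,0,0,0,0,0.3]

```text
time: 23.0
tcp_pos: [699.8, -152.2, 316.1]
ee_rot: [3.141, 0.001, 1.818]
wrist_force: [-0.4, 0.1, -3.0]
gripper_width: 8.8
gripper_force: 40.0
```

```bash
python3 -c "
from m import *
from go import go
go(700,-150,90,1.818)
c=snap('scene');a=c['image'].astype(int);X=cloud(c)
m=blob(c,(X[...,2]>6)&(X[...,2]<110)&(a[...,0]>a[...,2]+20)&(a[...,0]<110),(130,260,130,300));P=X[m>0]
print(len(P),np.percentile(P[:,2],[1,50,99])); v,u=np.nonzero(m)
lo=P[P[:,2]<np.percentile(P[:,2],8)]; q=np.polyfit(lo[:,1],lo[:,2],1); print('tilt of lower edge',q[0], lo[:,1].min(),lo[:,1].max())
"
```

```text
turn -0.000  shift cm [0.21 0.07 4.81] | tcp [ 699.8 -152.2  316.1] yaw 1.818 t 23.0 w 8.8 j7 0.03
1125 [ 10.03701576  78.31237766 109.49398156]
tilt of lower edge -0.28775745334988884 -209.38668630949212 -17.135953382174932
```

>>> arm_command:
  moves: [0,0,1.5,0,0.3,0,0,1.5,0,0.3,0,0,1,0,0.3,0,0,0.5,0,0.3,0,0,0.2,0,0.3,0,0,0,0,0.3,0,0,0,0,0.3]

```text
time: 23.92
tcp_pos: [700.2, -150.6, 269.2]
ee_rot: [3.141, 0.0, 1.82]
wrist_force: [1.2, -0.2, -1.9]
gripper_width: 9.0
gripper_force: 40.0
```

>>> arm_command:
  moves: [0,0,0.1,0,0.3,0,0,0.05,0,0.3,0,0,0,0,0.3]

```text
time: 24.3
tcp_pos: [700.2, -150.7, 267.9]
ee_rot: [3.141, 0.0, 1.82]
wrist_force: [-0.7, 0.0, 3.3]
gripper_width: 8.8
gripper_force: 40.0
```

>>> arm_command:
  moves: [0,0,0,0,0.9,0,0,0,0,1.2,0,0,0,0,2,0,0,0,0,3,0,0,0,0,3,1,0,0,0,3,1.5,0,0,0,3,1.5,0,0,0,3,0,0,0,0,3]

```text
time: 25.42
tcp_pos: [689.9, -109.3, 267.6]
ee_rot: [3.141, -0.001, 1.823]
wrist_force: [0.8, -0.7, 0.2]
gripper_width: 30.0
gripper_force: 0.0
```

```bash
python3 -c "
from m import *
from go import go
go(700,-150,90,1.818)
c=snap('scene');cv2.imwrite('pics/d1.png',cv2.resize(c['image'][130:280,130:280,::-1],(500,500)))
"
```

```text
turn 0.005  shift cm [-4.2  -0.01 -0.04] | tcp [ 689.9 -109.3  267.6] yaw 1.823 t 25.4 w 30.0 j7 -0.06
```

View pics/d1.png

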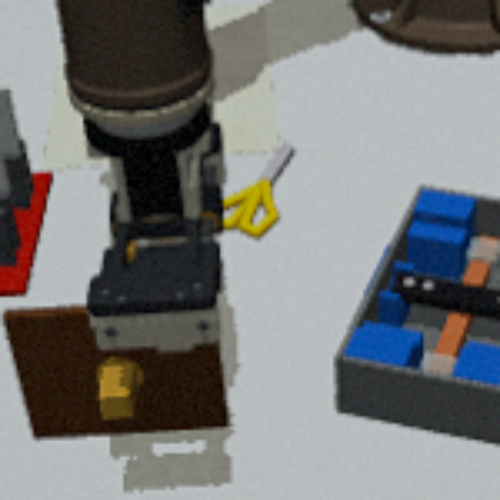

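The plate stands on its edge, stub toward the camera. Now I tip it backward slowly, riding down on the front finger.

>>> arm_command:
  moves: [0,-1,0,0,3,0,-0.8,0,0,3,0,-0.7,0,0,3,0,-0.7,0,0,3,0,0,0,0,3,0,0,0,0,3]

```text
time: 26.22
tcp_pos: [659.2, -119.9, 267.3]
ee_rot: [3.141, 0.0, 1.82]
wrist_force: [0.4, 0.2, -0.8]
gripper_width: 30.0
gripper_force: 0.3
```

>>> arm_command:
  moves: [0,0,0.7,0,4,0,0,0.9,0,5.5,0,0,0.9,0,7,0,0,0,0,8.5,0,0,0,0,9.1,0,0,0,0,9.1]

```text
time: 26.98
tcp_pos: [659.3, -119.7, 242.5]
ee_rot: [3.141, 0.0, 1.82]
wrist_force: [-0.2, -0.3, -0.0]
gripper_width: 85.3
gripper_force: 0.3
```

```bash
python3 -c "
from m import *
from go import go
go(700,-150,90,1.818)
c=snap('scene');cv2.imwrite('pics/d2.png',cv2.resize(c['image'][130:280,130:280,::-1],(500,500)))
"
```

```text
turn 0.002  shift cm [-3.93  3.21 -2.55] | tcp [ 659.3 -119.7  242.5] yaw 1.820 t 27.0 w 85.3 j7 -0.08
```

View pics/d2.png

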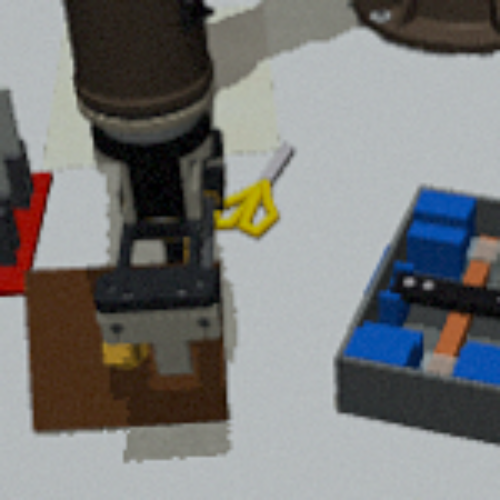

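Leaning on the front finger as intended. Continuing the ride down.

>>> arm_command:
  moves: [0,-0.6,0.7,0,9.1,0,-0.6,0.8,0,9.1,0,-0.5,0.8,0,9.1,0,-0.5,0.8,0,9.1,0,-0.4,0.8,0,9.1,0,-0.4,0.4,0,9.1,0,-0.4,0.2,0,9.1,0,-0.4,0,0,9.1,0,-0.4,0,0,9.1,0,-0.4,0,0,9.1,0,0,0,0,9.1,0,0,0,0,9.1]

```text
time: 28.52
tcp_pos: [614.6, -131.1, 197.3]
ee_rot: [3.141, 0.0, 1.82]
wrist_force: [-0.7, 0.7, 0.4]
gripper_width: 91.0
gripper_force: 0.0
```

```bash
python3 -c "
from m import *
from go import go
go(700,-150,90,1.818)
c=snap('scene','d3.png');X=cloud(c);a=c['image'].astype(int)
m=blob(c,(X[...,2]>-10)&(X[...,2]<140)&(a[...,0]>a[...,2]+18)&(a[...,0]<120)&(a[...,1]<70)&(X[...,0]>500),(130,205,190,270));P=X[m>0];print(len(P),np.percentile(P[:,2],[1,5,50,95,99]),rect(P))
"
```

```text
turn 0.002  shift cm [-3.92  7.82 -7.07] | tcp [ 614.6 -131.1  197.3] yaw 1.820 t 28.5 w 91.0 j7 -0.12
1538 [  1.76581611   4.83388991   8.10955819  21.52452151 100.88575781] (array([ 605.7, -202. ,  221.3,  205.1]), np.float64(0.148))
```

The plate is flat (height about 8). I rise clear and measure it.

>>> arm_command:
  moves: [0,0,-1,0,9.1,0,0,-3,0,9.1,0,0,-4,0,9.1,4,0,-4,0,9.1,5,0,-2,0,9.1,5,0,0,0,6,2,0,0,0,5,0,0,0,0,5]

```text
time: 29.58
tcp_pos: [574.9, 25.2, 337.8]
ee_rot: [3.141, 0.0, 1.823]
wrist_force: [-0.2, -1.1, 0.2]
gripper_width: 65.9
gripper_force: 0.0
```

```bash
python3 -c "
from m import *
from go import go
for n in('scene','top'):
  c=snap(n,'e_'+n+'.png');X=cloud(c);a=c['image'].astype(int)
  W=onz(c,np.stack(np.meshgrid(np.arange(512),np.arange(384)),-1).reshape(-1,2),9).reshape(384,512,3)
  near=(abs(W[...,0]-640)<110)&(abs(W[...,1]+165)<115)
  br=(a[...,0]>a[...,2]+18)&near
  ys=br&(a[...,1]>75)&(a[...,2]<90); m=br.astype(np.uint8)
  k,l,st,_=cv2.connectedComponentsWithStats(m); j=1+st[1:,4].argmax(); m=l==j
  P=X[m]; F=P[abs(P[:,2]-9)<6]; print(n,m.sum(),'plate cloud',rect(F),np.median(F[:,2]))
  v,u=np.nonzero(m&(abs(X[...,2]-9)<6));print('  ray',rect(onz(c,np.c_[u,v],9)))
  S=X[near&(abs(X[...,2]-41)<4)]; print('  stub top',len(S), rect(S) if len(S)>5 else 0)
go(640,-165,30,1.818)
i=cv2.imread('pics/e_scene.png')[120:290,110:310];cv2.imwrite('pics/e.png',cv2.resize(i,(700,595)))
"
```

```text
scene 1866 plate cloud (array([ 652.1, -161.8,  139.8,  118.3]), np.float64(-1.435)) 8.197395139598541
  ray (array([ 654.8, -160.5,  140.7,  119.6]), np.float64(-1.439))
  stub top 63 (array([ 651.1, -160.4,   24.4,   21.4]), np.float64(0.193))
top 44 plate cloud (array([ 706.1, -218.3,   26.1,   14.5]), np.float64(0.683)) 9.17969637488693
  ray (array([ 702.7, -214.6,   21. ,   17.3]), np.float64(0.135))
  stub top 0 0
turn 0.000  shift cm [-19.75   1.66  12.91] | tcp [575.6  22.4 337.1] yaw 1.818 t 29.7 w 57.4 j7 -0.27
```

View pics/e.png

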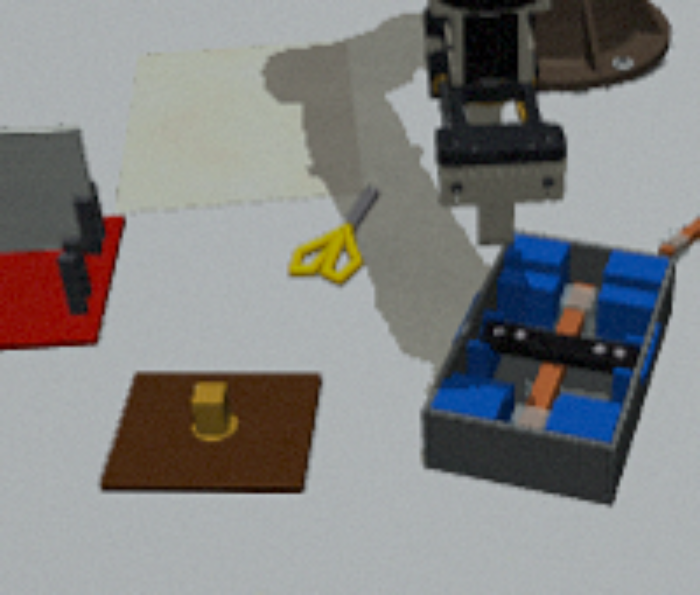

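The plate lies flat with its stub up, centred at about (651,-162), long axis at yaw 1.705. Taking the stub.

```bash
python3 -c "
from go import go
go(651,-162.5,18,1.705)"
```

```text
turn 0.113  shift cm [-19.33   5.    14.11] | tcp [575.6  22.4 337.1] yaw 1.818 t 29.7 w 57.4 j7 -0.27
```

>>> arm_command:
  moves: [0,0,0,0.113,5.5,-2,0.5,0,0,5.5,-4,1,0,0,5.5,-4,1,0,0,5.5,-4,1,0,0,5.5,-3,1,1,0,5.5,-1.8,0.5,2,0,5.5,-0.5,0,2,0,5.5,0,0,1,0,5.5,0,0,0,0,5.5,0,0,0,0,5.5]

```text
time: 31.05
tcp_pos: [651.0, -159.3, 278.0]
ee_rot: [3.141, -0.0, 1.709]
wrist_force: [0.9, 0.5, -0.3]
gripper_width: 54.8
gripper_force: 0.0
```

```bash
python3 -c "
from m import *
from go import go
go(651,-162.5,18,1.705)
c=snap('scene');cv2.imwrite('pics/f.png',cv2.resize(c['image'][130:280,130:280,::-1],(500,500)))"
```

```text
turn 0.004  shift cm [-0.32 -0.05  8.2 ] | tcp [ 651.  -159.3  278. ] yaw 1.709 t 31.1 w 54.8 j7 -0.09
```

>>> arm_command:
  moves: [-0.3,0,1.5,0,5.5,0,0,2.5,0,5.5,0,0,2,0,5.5,0,0,1.4,0,5.5,0,0,0.8,0,5.5,0,0,0,0,5.5,0,0,0,0,1.6,0,0,0,0,1.6,0,0,0,0,1.6,0,0,0,0,1.6,0,0,0,0,1.6]
  grip_force: 40

```text
time: 32.48
tcp_pos: [651.3, -163.5, 195.5]
ee_rot: [3.141, 0.0, 1.707]
wrist_force: [-1.3, -1.0, 2.6]
gripper_width: 21.5
gripper_force: 39.9
```

>>> arm_command:
  moves: [0,0,-0.5,0,1.6,0,0,-1.5,0,1.6,0,0,-3,0,1.6,0,0,-3,0,1.6,0,0,-2,-0.1,1.6,0,0,-1,-0.15,1.6,0,0,0,-0.15,1.6,0,0,0,-0.15,1.6,0,0,0,-0.15,1.6,0,0,0,-0.15,1.6,0,0,0,-0.15,1.6,0,0,0,-0.15,1.6,0,0,0,-0.1,1.6,0,0,0,-0.057,1.6,0,0,0,0,1.6,0,0,0,0,1.6]

```text
time: 34.48
tcp_pos: [651.2, -163.6, 305.7]
ee_rot: [-3.141, 0.0, 3.012]
wrist_force: [0.4, -0.4, -1.9]
gripper_width: 21.9
gripper_force: 39.9
```

```bash
python3 -c "
from m import *
from go import go
go(560,71,127,-0.128+np.pi)
c=snap('scene');X=cloud(c);a=c['image'].astype(int)
m=((X[...,2]>95)&(X[...,2]<135)&(a[...,0]>a[...,2]+18)&(a[...,1]<70)&(abs(X[...,0]-650)<120)&(abs(X[...,1]+163)<120)).astype(np.uint8)
k,l,st,_=cv2.connectedComponentsWithStats(m); P=X[l==1+st[1:,4].argmax()]
A=np.c_[P[:,:2]-P[:,:2].mean(0),np.ones(len(P))];q=np.linalg.lstsq(A,P[:,2],rcond=None)[0]
print(len(P),rect(P),'plane',q)
"
```

```text
turn -0.001  shift cm [12.04 22.1   0.07] | tcp [ 651.2 -163.6  305.7] yaw 3.012 t 34.5 w 21.9 j7 1.08
1532 (array([ 651.7, -163.5,  140.9,  118.2]), np.float64(-0.11)) plane [-1.61619712e-02 -4.43992541e-03  1.18504646e+02]
```

>>> arm_command:
  moves: [1,2,0,0,1.6,2,3.5,0,0,1.6,2,4,0,0,1.6,2,4,0,0,1.6,2,4,0,0,1.6,1.8,2.8,0,0,1.6,0.9,1.2,0,0,1.6,0.3,0.5,0,0,1.6,0,0,0,0,1.6,0,0,0,0,1.6]

```text
time: 35.78
tcp_pos: [560.9, 68.7, 305.0]
ee_rot: [-3.141, -0.0, 3.012]
wrist_force: [0.1, -0.2, -2.7]
gripper_width: 21.6
gripper_force: 39.9
```

```bash
python3 -c "
from m import *
from go import go
go(560,71.5,62,-0.128+np.pi)
c=snap('scene');X=cloud(c);a=c['image'].astype(int)
m=((X[...,2]>95)&(X[...,2]<135)&(a[...,0]>a[...,2]+18)&(a[...,1]<70)&(abs(X[...,0]-560)<120)&(abs(X[...,1]-71)<120)).astype(np.uint8)
k,l,st,_=cv2.connectedComponentsWithStats(m); P=X[l==1+st[1:,4].argmax()]
print(len(P),rect(P))
v,u=np.nonzero(l==1+st[1:,4].argmax());print(rect(onz(c,np.c_[u,v],118)))
"
```

```text
turn -0.002  shift cm [0.12 0.27 6.5 ] | tcp [560.9  68.7 305. ] yaw 3.012 t 35.8 w 21.6 j7 0.64
1357 (array([563.3,  69.3, 138.1, 114.9]), np.float64(-0.114))
(array([566.2,  69.4, 144.9, 115.2]), np.float64(-0.115))
```

>>> arm_command:
  moves: [0.1,0.25,1.5,0.01,1.6,0,0,1.5,0,1.6,0,0,1.2,0,1.6,0,0,0.8,0,1.6,0,0,0,0,1.6,0,0,0,0,1.6]

```text
time: 36.58
tcp_pos: [559.8, 72.8, 255.5]
ee_rot: [3.141, 0.0, 3.004]
wrist_force: [-0.4, 1.0, -2.1]
gripper_width: 22.2
gripper_force: 39.9
```

```bash
python3 -c "
from m import *
from go import go
go(560,71.5,60.5,-0.138+np.pi)
c=snap('scene');cv2.imwrite('pics/g.png',cv2.resize(c['image'][150:275,205:330,::-1],(600,600)))"
```

```text
turn 0.000  shift cm [-0.04 -0.13  1.7 ] | tcp [559.8  72.8 255.5] yaw 3.004 t 36.6 w 22.2 j7 0.58
```

View pics/g.png

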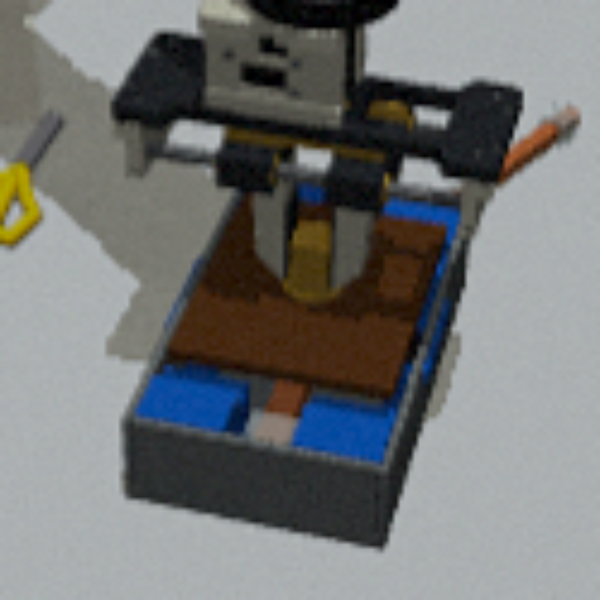

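The plate is over the recess and square to it. The last descent, gently.

>>> arm_command:
  moves: [0,-0.1,0.3,0,1.6,0,0,0.4,0,1.6,0,0,0.4,0,1.6,0,0,0.3,0,1.6,0,0,0,0,1.6,0,0,0,0,1.6]

```text
time: 37.38
tcp_pos: [559.5, 71.7, 241.3]
ee_rot: [3.142, 0.0, 3.004]
wrist_force: [-0.1, 0.3, -2.5]
gripper_width: 21.8
gripper_force: 39.9
```

Underside is about 2.5 mm above the seat, in the recess with no contact force.

>>> arm_command:
  moves: [0,0,0.15,0,1.6,0,0,0.1,0,1.6,0,0,0,0,1.6,0,0,0,0,1.6]

```text
time: 37.88
tcp_pos: [559.5, 71.7, 238.7]
ee_rot: [3.142, 0.0, 3.004]
wrist_force: [-0.0, 0.4, -3.3]
gripper_width: 21.7
gripper_force: 39.9
```

>>> arm_command:
  moves: [0,0,0.08,0,1.6,0,0,0.07,0,1.6,0,0,0,0,1.6]

```text
time: 38.25
tcp_pos: [559.4, 71.8, 238.4]
ee_rot: [-3.141, 0.001, 3.004]
wrist_force: [-4.8, -2.9, 10.9]
gripper_width: 21.7
gripper_force: 39.9
```

Seated. Release slowly and rise.

>>> arm_command:
  moves: [0,0,-0.05,0,1.6,0,0,0,0,2.4,0,0,0,0,3,0,0,0,0,4,0,0,0,0,4,0,0,-1,0,4,0,0,-2,0,4,0,0,-4,0,4,0,0,-5,0,4,0,0,-4,0,4,0,0,0,0,4,0,0,0,0,4]

```text
time: 39.75
tcp_pos: [559.2, 71.5, 398.1]
ee_rot: [-3.141, 0.001, 3.004]
wrist_force: [1.2, -0.3, -0.7]
gripper_width: 40.3
gripper_force: 0.0
```

```bash
python3 -c "
from m import *
c=snap('scene');X=cloud(c);a=c['image'].astype(int)
m=((X[...,2]>40)&(X[...,2]<62)&(a[...,0]>a[...,2]+18)&(a[...,1]<70)&(abs(X[...,0]-560)<100)&(abs(X[...,1]-71)<80)).astype(np.uint8)
k,l,st,_=cv2.connectedComponentsWithStats(m); P=X[l==1+st[1:,4].argmax()]
A=np.c_[P[:,:2]-P[:,:2].mean(0),np.ones(len(P))];q=np.linalg.lstsq(A,P[:,2],rcond=None)[0]
print(len(P),rect(P),q)
cv2.imwrite('pics/h.png',cv2.resize(c['image'][130:290,150:330,::-1],(675,600)))"
```

```text
1468 (array([560. ,  72.4, 141.1, 115. ]), np.float64(-0.135)) [-4.13580110e-03 -5.23191536e-04  5.18976492e+01]
```

```bash
python3 -c "
from workcell import arm
print(arm.finish_job())"
```

```text
the job is handed in; nothing more can be done
None
```

The lamp arm, strap and plate are packed and the job is handed in at about 40 s with no verdict returned; the plate measured level and centred with its top at 52 mm as expected, arm and strap looked home in the pictures, and I viewed 12 pictures, two over the limit of 10.

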